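# Set the drum thicknesser down one turn

## Robot

A 6-joint arm with a two-finger parallel gripper is mounted at the origin on the work surface. World frame = base frame: x ahead of the robot, y to its left, z up, the work surface at z = 0. Lengths are in m, angles in rad, forces in N, time in s.
With the tool pointing down it reaches from about 0.425 to 0.95 m from the base axis. Payload 3.5 kg.
Tool frame: the origin (TCP) lies midway between the tips of the shut fingers; the grasp point (between the pads) lies 19 mm behind it; z points along the fingers, y is the direction in which the jaws open and shut (so a half turn about z gives the same grasp; the last joint's range is limited). The gripper opens to 85 mm and grips with 20 to 120 N. Pads are 22 mm wide; open, the fingers measure 114 mm over their backs; the gripper's body (76 mm by 85 mm) begins 54 mm behind the grasp point. The pads swing forward as they close: fully open they stand 13 mm farther back than shut.
Start: joints at [1.126, 0.286, 1.577, -0, 1.279, -0.15], TCP at [0.196, 0.646, 0.231] pointing down, gripper open.
Joint ranges: [-2.77, 2.77], [-0.9, 2.22], [0.21, 2.48], [-1.53, 4.67], [0.24, 2.81], [-2.84, 2.84]. Speed limits (rad/s): [2.79, 2.79, 3.14, 3.14, 3.14, 3.14].

## Interface

Orientations are given as a 3x3 rotation matrix whose columns are the frame's x, y, z axes.
In Python, from rig import telemetry, vision, job_done gives the robot as it stands.
- The arm moves only by the tool apply_moves, never from a script. Its argument "increments" is a list of rows, each an object of numbers: "dx", "dy", "dz": the shift along the tool's x, y, z normalised to -1 to 1, where 1 is 0.2 m; "wx", "wy", "wz": the turn, a rotation vector about the tool's x, y, z normalised to -1 to 1, where 1 is pi/2 rad; "hand": the opening, from 0 (shut) to 1 (fully open). A call has 1 to 12 rows; each row shifts and turns the pose as measured when the row begins, along the tool's axes as they then stand; what a row does not reach is not made up. A row lasts 1/10 s, in which the tool goes at most 50 mm and 8.59 degrees, less where a joint would pass 70% of its speed; a pose out of reach is approached as far as the arm can. A call with a number of a shift or a turn outside -1 to 1 is refused whole. A call with a gripper value outside its range is refused whole. The fingers move at their own pace and stop on an object; the grip force is fixed at half the most. Time passes only in rows, so rows that do not move let the fingers close. It gives the time, the measured TCP pose, the force and the opening at its end, in the units of the state.
- telemetry.get_obs(): the state, without advancing time (a new reading comes with each control period).
- vision.grab_frame(name): name is "scene" or "top" or "wrist"; returns the picture (384x512x3 uint8, blue, green, red); there is no depth.
- vision.get_calibration(name): a dict with "fx", "fy", "cx", "cy" (pixels), "R" (3x3) and "t" (3): a world point X has camera coordinates R X + t; the wrist camera has in their place "mount" (4x4, takes a point from camera to tool coordinates, whose origin is the TCP and whose axes are the flange's). Camera axes: x right, y down, z forward; pixel columns grow to the right and rows downward; lengths in m; the calibration is good to about 2 mm. A picture is of the moment at which its call begins: read the wrist's pose just before it. get_calibration takes no time and is no camera call.
- job_done(): hands the job in, once; it reports no verdict.
The state is a dict: "clock": time; "qpos": joint angles; "joint_vel": joint speeds; "tau": joint torques, N m; "ee_pos": TCP position; "tcp_rot": TCP orientation; "force": force on the tool from outside, world axes, zero at the start; "torque": the same for the moment, N m; "finger_gap": opening from 0.0 (shut) to 1.0 (fully open).
Only numpy, scipy, OpenCV 4.12 (cv2) and the standard library are available. Lean on these libraries where they do the work, as an engineer would, in place of code of your own. Each camera call takes 0.05 s, during which the arm holds its last target.

## Task

Bring the drum of the small bench thicknesser down for its next pass: with the fingertips, push the hand wheel on top of the machine round by its upright handle, clockwise as seen from above, through exactly one full turn, so that the handle comes back to where it started. Only push the handle, do not take it between the fingers, and leave everything lying on and around the machine where it is. Finish with the hand clear of the machine.

Things in the scene. Friction and masses are not known exactly. Their poses are not given: they have to be found in the camera images.
- grip: the wheel's handle: an upright black revolving grip, a round spindle 25 mm across and 60 mm tall that stands on the end of one spoke, close to the wheel's rim, 66 mm from the wheel's axis. Origin: on its own axis, half-way up, about 300 mm above the bench, so it reaches from 30 mm below to 30 mm above the origin. It stays upright and spins loosely on its pin, so its yaw means nothing. It stands free all round above the wheel.
- hub (a point): the centre of the hand wheel, on its vertical axis at the height of the rim's middle, about 260 mm above the bench (40 mm below the grip's origin). The bare metal wheel is 164 mm across its 16 mm thick rim, with three spokes; its hub, 38 mm across, rises to 11 mm above this point and the nut on it, 16 mm across, to 17 mm; apart from these and the handle nothing stands higher than the rim's top, 8 mm above this point.
- wheel (a joint): angle of the hand wheel in rad; it grows as the wheel is turned clockwise seen from above, which lowers the drum by 2 mm a turn. It may start anywhere from -3 to 3; one full turn adds 6.283. The wheel turns both ways, well beyond one turn, stiffly (about 3.5 N at the handle) and stays where it is left.
- thicknesser: the machine, fixed to the bench: green base 300 x 330 mm, steel feed bed, two side cheeks, and a bridge across the top 120 x 300 mm at 227 mm above the bench, with the hand wheel on its middle; a motor sticks out 285 mm from the middle at its left side (+y). Origin: on the bench under the wheel's axis; x runs along the feed, y along the drum.
- blank: loose wooden blank 100 x 45 x 9 mm lying on the feed bed in front of the drum. Origin: middle of its underside. To be left alone.
- wax_tin: loose small round tin, 36 mm across and 22 mm tall, standing on the end of the bridge beside the wheel, its top about 250 mm above the bench. Origin: middle of its underside. To be left alone.
- varnish_jar: loose jar, 60 mm across, 85 mm tall, on the bench. Origin: middle of its underside. To be left alone.
- caliper: loose steel caliper 190 mm long lying on the bench. Origin: middle of its beam's underside. To be left alone.
- block_plane: loose small brass plane, 105 mm long and 53 mm tall, on the bench. Origin: middle of its underside. To be left alone.
- scroll_neck: loose violin neck with scroll, 255 mm long, lying on the bench. Origin: near its middle, on its underside. To be left alone.
- gouge: loose carving gouge 260 mm long lying on the bench. Origin: near its middle, on its underside. To be left alone.

How it is judged:
On the way:
1. the wheel is pushed by its handle past the far side of its circle (distance of grip from where it was at the start of the episode above 0.115 m and contact force between the fingers and grip above 0.5 N), for 0.05 s.
At the end, for the whole second after the job is handed in: The wheel has made one clockwise turn: its handle stands within 17 mm (about 15 degrees) of where it started, one turn on and no more; the wheel is at rest, and every loose thing lies within 30 mm of where it was (distance of grip from where it was at the start of the episode below 0.017 m and value of joint wheel between 3.1 and 9.5 rad and velocity of joint wheel between -0.05 and 0.05 rad/s and distance of each of blank, wax_tin, varnish_jar, caliper, block_plane, scroll_neck, gouge from where it was at the start of the episode below 0.03 m); the robot touches nothing.
It fails at once if the handle is taken between the fingers (horizontal distance between the grasp point and grip below 0.012 m and z of the grasp point in the frame of grip below 0.045 m and contact force between the fingers and grip above 1 N).
It fails at once if something loose on or around the machine is moved or lifted (distance of any of blank, wax_tin, varnish_jar, caliper, block_plane, scroll_neck, gouge from where it was at the start of the episode above 0.03 m).
It also fails if it takes over 58 s, if anything falls off the work surface, if the arm or the gripper's body presses on something with over 40 N, if the wrist force passes 120 N, or if a joint passes its speed limit or range.

## Working session

There is one attempt and no reset: what is moved stays moved. The work goes in short steps, Python scripts to look and compute and a tool call to move; the robot and the scene stay as the last step left them, time stands still between calls to the robot, and variables do not carry over. Pictures are saved under pics/ and viewed, and the job is handed in when it is done.

Besides the shell and the picture viewer there is one more tool, called after ">>>" as name(argument=value, ...), one argument or row to a line, values as JSON. apply_moves: Moves the arm, as the interface text tells. Scaled input: -1 to 1 covers 0.2 m each way for a shift and pi/2 rad each way for a turn. Its arguments: {"type":"object","properties":{"increments":{"type":"array","items":{"type":"object","properties":{"dx":{"type":"number","minimum":-1,"maximum":1},"dy":{"type":"number","minimum":-1,"maximum":1},"dz":{"type":"number","minimum":-1,"maximum":1},"wx":{"type":"number","minimum":-1,"maximum":1},"wy":{"type":"number","minimum":-1,"maximum":1},"wz":{"type":"number","minimum":-1,"maximum":1},"hand":{"type":"number"}}}}},"required":["increments"]}

```bash
ls; mkdir -p pics
python3 - <<'E'
from rig import telemetry, vision
import cv2
o=telemetry.get_obs(); print(o)
for n in("scene","top","wrist"):
    im=vision.grab_frame(n); cv2.imwrite(f"pics/{n}0.png",im); print(n,vision.get_calibration(n))
E
```

```text
pics
{'clock': 0.0, 'qpos': array([ 1.12600518e+00,  2.87185740e-01,  1.57820269e+00, -3.13080317e-05,
        1.27861724e+00, -1.49979442e-01]), 'joint_vel': array([ 5.57442888e-04, -9.52476095e-05, -7.64365277e-05, -5.69941416e-04,
       -9.40429549e-04, -5.21778781e-04]), 'tau': array([ 7.05223320e-04, -4.05978942e+01, -2.92626214e+01, -6.02118325e-05,
        5.80104446e-03,  3.75346133e-06]), 'ee_pos': array([0.19580033, 0.6452739 , 0.2299199 ]), 'tcp_rot': array([[-9.56859334e-01,  2.90549811e-01, -1.01118000e-03],
       [ 2.90551382e-01,  9.56856882e-01, -2.19112488e-03],
       [ 3.30923627e-04, -2.39039804e-03, -9.99997088e-01]]), 'force': array([-0.32596779, -0.25520706,  0.08948171]), 'torque': array([0.00324575, 0.00975081, 0.03347955]), 'finger_gap': 0.9983428328681794}
scene {'fx': 407.7844614166426, 'fy': 407.7844614166426, 'cx': 257.08060508530536, 'cy': 188.61324936052682, 'R': array([[ 0.21383042,  0.97686105, -0.00436396],
       [ 0.84528929, -0.1872655 , -0.50041747],
       [-0.48965555,  0.10331567, -0.86577325]]), 't': array([-0.19972624, -0.29717194,  1.56980121])}
top {'fx': 352.4273058329939, 'fy': 352.4273058329939, 'cx': 250.9772325404402, 'cy': 195.30834580836307, 'R': array([[-0.02033251, -0.99976921, -0.00693692],
       [-0.99286306,  0.02100661, -0.11739531],
       [ 0.11751393,  0.00450047, -0.99306104]]), 't': array([0.11002916, 0.49266077, 1.41048791])}
wrist {'fx': 295.93748681661975, 'fy': 295.93748681661975, 'cx': 255.81341799192572, 'cy': 188.2717028349109, 'mount': array([[-8.53178280e-04, -9.48533363e-01, -3.16676065e-01,
         8.06060010e-02],
       [ 9.99999266e-01, -1.08160750e-03,  5.45551642e-04,
         5.29918954e-04],
       [-8.59993142e-04, -3.16675368e-01,  9.48533590e-01,
        -1.43067177e-01],
       [ 0.00000000e+00,  0.00000000e+00,  0.00000000e+00,
         1.00000000e+00]])}
```

View pics/scene0.png

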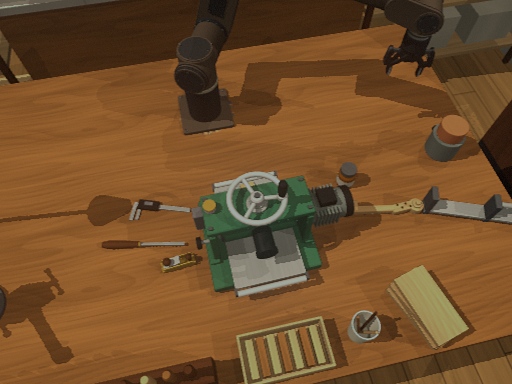

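View pics/top0.png

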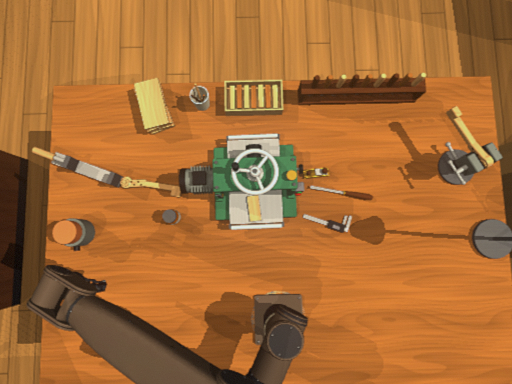

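Run:
```python
import cv2,numpy as np
a=cv2.imread("pics/scene0.png")[150:260,180:370]; b=cv2.imread("pics/top0.png")[120:240,170:340]
cv2.imwrite("pics/zs.png",cv2.resize(a,None,fx=4,fy=4,interpolation=cv2.INTER_CUBIC))
cv2.imwrite("pics/zt.png",cv2.resize(b,None,fx=4,fy=4,interpolation=cv2.INTER_CUBIC))
```

```text
(no output)
```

View pics/zs.png

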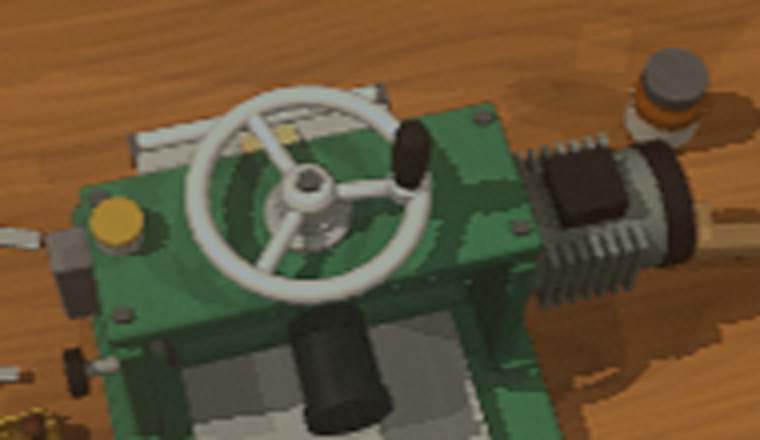

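View pics/zt.png

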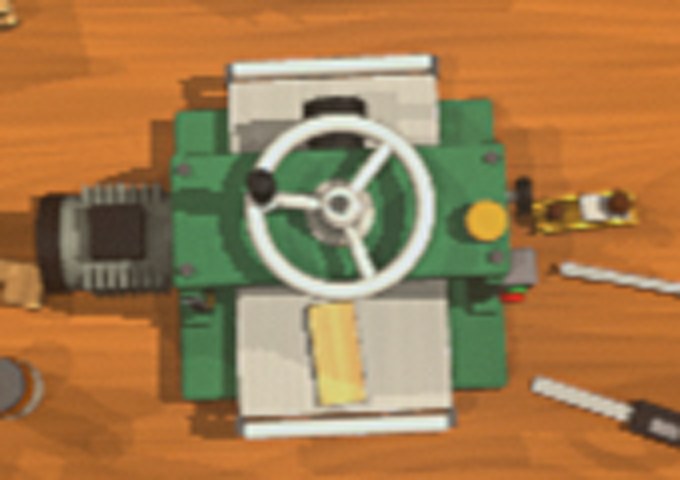

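```bash
cat > h.py <<'E'
import numpy as np
from rig import vision
def ray(n,u,v):
    c=vision.get_calibration(n); R=c["R"];t=c["t"]
    d=R.T@np.array([(u-c["cx"])/c["fx"],(v-c["cy"])/c["fy"],1]); return -R.T@t,d/np.linalg.norm(d)
def plane(n,u,v,z):
    o,d=ray(n,u,v); return o+d*(z-o[2])/d[2]
def tri(a,b):
    (o1,d1),(o2,d2)=ray(*a),ray(*b)
    s=np.linalg.lstsq(np.c_[d1,-d2],o2-o1,rcond=None)[0]
    p,q=o1+s[0]*d1,o2+s[1]*d2; return (p+q)/2,np.linalg.norm(p-q)
def proj(n,X):
    c=vision.get_calibration(n); x=c["R"]@np.array(X)+c["t"]; return c["cx"]+c["fx"]*x[0]/x[2],c["cy"]+c["fy"]*x[1]/x[2]
E
python3 - <<'E'
from h import *
import cv2
np.set_printoptions(precision=4,suppress=True)
S=lambda u,v:("scene",180+(u-1.5)/4,150+(v-1.5)/4)
T=lambda u,v:("top",170+(u-1.5)/4,120+(v-1.5)/4)
print("rim",plane(*S(308.5,194.5),.26),plane(*T(341,206.5),.26),tri(S(308.5,194.5),T(341,206.5)))
print("nut",plane(*S(310,180),.277),plane(*T(340,204),.277),tri(S(310,180),T(340,204)))
print("griptop",plane(*S(413,128),.33),plane(*T(261,183),.33),tri(S(413,128),T(261,183)))
print("gripbot",plane(*S(408,181),.27),plane(*T(267,194),.27))
print("tin",plane(*S(117,222),.25),plane(*T(486,221),.25))
# rim fit by colour in each view
for n,r in(("scene",(150,260,180,370)),("top",(120,240,170,340))):
    im=cv2.imread(f"pics/{n}0.png")[r[0]:r[1],r[2]:r[3]]
    hsv=cv2.cvtColor(im,cv2.COLOR_BGR2HSV); print(n,hsv[15:25,70,:].tolist() if n=="scene" else hsv[70,55:70].tolist())
E
```

```text
rim [0.5542 0.0834 0.26  ] [0.5509 0.0836 0.26  ] (array([0.5518, 0.0837, 0.2555]), np.float64(0.0003662565454496604))
nut [0.553  0.0848 0.277 ] [0.5499 0.0845 0.277 ] (array([0.5507, 0.0849, 0.273 ]), np.float64(0.0007489303355532436))
griptop [0.5593 0.1499 0.33  ] [0.5586 0.1489 0.33  ] (array([0.5589, 0.1495, 0.3293]), np.float64(0.0011039559924984619))
gripbot [0.5638 0.1485 0.27  ] [0.5613 0.1469 0.27  ]
tin [ 0.5417 -0.0441  0.25  ] [ 0.5373 -0.0422  0.25  ]
scene [[14, 167, 133], [15, 174, 136], [14, 172, 132], [14, 173, 127], [14, 169, 128], [14, 173, 130], [14, 184, 126], [30, 21, 158], [60, 14, 169], [46, 20, 168]]
top [[63, 97, 124], [63, 98, 120], [63, 99, 118], [63, 100, 117], [61, 95, 115], [61, 95, 113], [61, 98, 109], [61, 90, 94], [55, 82, 78], [56, 79, 77], [56, 78, 78], [56, 77, 76], [55, 81, 76], [55, 80, 73], [51, 71, 72]]
```

>>> apply_moves(
  increments=[
    {"dz": -0.2, "hand": 0},
    {"dz": -0.2, "hand": 0},
    {"dz": -0.2, "hand": 0},
    {"dz": -0.2, "hand": 0},
    {"wz": -0.09, "hand": 0},
    {"wz": -0.09, "hand": 0},
    {"hand": 0},
  ],
)

```text
schema error: expected keys dx, dy, dz, wx, wy, wz, hand
```

>>> apply_moves(
  increments=[
    {"dx": 0, "dy": 0, "dz": -0.2, "wx": 0, "wy": 0, "wz": 0, "hand": 0},
    {"dx": 0, "dy": 0, "dz": -0.2, "wx": 0, "wy": 0, "wz": 0, "hand": 0},
    {"dx": 0, "dy": 0, "dz": -0.2, "wx": 0, "wy": 0, "wz": 0, "hand": 0},
    {"dx": 0, "dy": 0, "dz": -0.2, "wx": 0, "wy": 0, "wz": 0, "hand": 0},
    {"dx": 0, "dy": 0, "dz": 0, "wx": 0, "wy": 0, "wz": -0.09, "hand": 0},
    {"dx": 0, "dy": 0, "dz": 0, "wx": 0, "wy": 0, "wz": -0.09, "hand": 0},
    {"dx": 0, "dy": 0, "dz": 0, "wx": 0, "wy": 0, "wz": 0, "hand": 0},
  ],
)

```text
clock: 0.85
ee_pos: [0.1954, 0.6445, 0.3914]
tcp_rot: [[-1.0, 0.003, -0.005], [0.003, 1.0, -0.01], [0.005, -0.01, -1.0]]
force: [-0.7, -0.2, -0.7]
finger_gap: -0.002
```

>>> apply_moves(
  increments=[
    {"dx": -0.125, "dy": -0.19, "dz": 0, "wx": 0, "wy": 0, "wz": 0, "hand": 0},
    {"dx": -0.125, "dy": -0.19, "dz": 0, "wx": 0, "wy": 0, "wz": 0, "hand": 0},
    {"dx": -0.125, "dy": -0.19, "dz": 0, "wx": 0, "wy": 0, "wz": 0, "hand": 0},
    {"dx": -0.125, "dy": -0.19, "dz": 0, "wx": 0, "wy": 0, "wz": 0, "hand": 0},
    {"dx": -0.125, "dy": -0.19, "dz": 0, "wx": 0, "wy": 0, "wz": 0, "hand": 0},
    {"dx": -0.125, "dy": -0.19, "dz": 0, "wx": 0, "wy": 0, "wz": 0, "hand": 0},
    {"dx": -0.125, "dy": -0.19, "dz": 0, "wx": 0, "wy": 0, "wz": 0, "hand": 0},
    {"dx": -0.125, "dy": -0.19, "dz": 0, "wx": 0, "wy": 0, "wz": 0, "hand": 0},
    {"dx": -0.125, "dy": -0.19, "dz": 0, "wx": 0, "wy": 0, "wz": 0, "hand": 0},
    {"dx": -0.125, "dy": -0.19, "dz": 0, "wx": 0, "wy": 0, "wz": 0, "hand": 0},
    {"dx": -0.125, "dy": -0.19, "dz": 0, "wx": 0, "wy": 0, "wz": 0, "hand": 0},
    {"dx": 0, "dy": 0, "dz": 0, "wx": 0, "wy": 0, "wz": 0, "hand": 0},
  ],
)

```text
clock: 2.05
ee_pos: [0.4685, 0.2049, 0.3822]
tcp_rot: [[-0.999, 0.039, -0.018], [0.039, 0.999, -0.022], [0.017, -0.023, -1.0]]
force: [-0.6, 1.5, -0.6]
finger_gap: -0.004
```

```bash
cat > g.py <<'E'
import sys,numpy as np
from rig import telemetry
from scipy.spatial.transform import Rotation as Ro
np.set_printoptions(precision=4,suppress=True)
def go(X):
    o=telemetry.get_obs();R=o["tcp_rot"]
    print("pos",o["ee_pos"],"d",R.T@(np.array(X)-o["ee_pos"])/.2,"w",Ro.from_matrix(R.T@np.diag([-1.,1,-1])).as_rotvec()/(np.pi/2),o["clock"])
if __name__=="__main__": go([float(a) for a in sys.argv[1:4]])
E
python3 g.py .526 .145 .38
python3 - <<'E'
from rig import vision;import cv2
im=vision.grab_frame("wrist");cv2.imwrite("pics/w1.png",im)
E
```

```text
pos [0.4685 0.2049 0.3822] d [-0.299  -0.2879  0.0124] w [-0.0142 -0.0112 -0.0248] 2.05
```

View pics/w1.png

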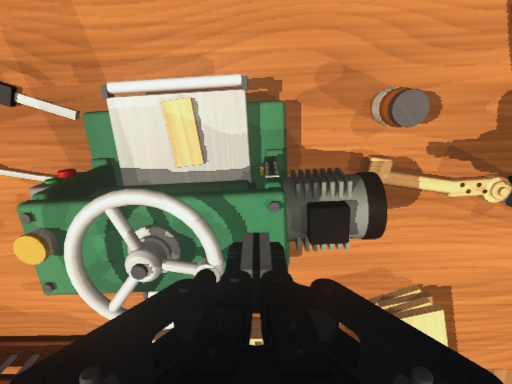

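>>> apply_moves(
  increments=[
    {"dx": -0.1, "dy": -0.1, "dz": 0, "wx": -0.014, "wy": -0.011, "wz": -0.025, "hand": 0},
    {"dx": -0.1, "dy": -0.1, "dz": 0, "wx": 0, "wy": 0, "wz": 0, "hand": 0},
    {"dx": -0.1, "dy": -0.1, "dz": 0, "wx": 0, "wy": 0, "wz": 0, "hand": 0},
    {"dx": 0, "dy": 0, "dz": 0, "wx": 0, "wy": 0, "wz": 0, "hand": 0},
  ],
)

```text
clock: 2.5
ee_pos: [0.5258, 0.1489, 0.38]
tcp_rot: [[-1.0, -0.001, -0.005], [-0.001, 1.0, 0.005], [0.005, 0.005, -1.0]]
force: [-1.1, -0.0, -0.1]
finger_gap: -0.004
```

```bash
python3 g.py .526 .145 .295
```

```text
pos [0.5258 0.1489 0.38  ] d [-0.003  -0.0213  0.4248] w [ 0.003  -0.0032  0.0008] 2.5
```

>>> apply_moves(
  increments=[
    {"dx": 0, "dy": -0.02, "dz": 0.1, "wx": 0.003, "wy": -0.003, "wz": 0, "hand": 0},
    {"dx": 0, "dy": 0, "dz": 0.1, "wx": 0, "wy": 0, "wz": 0, "hand": 0},
    {"dx": 0, "dy": 0, "dz": 0.1, "wx": 0, "wy": 0, "wz": 0, "hand": 0},
    {"dx": 0, "dy": 0, "dz": 0.1, "wx": 0, "wy": 0, "wz": 0, "hand": 0},
    {"dx": 0, "dy": 0, "dz": 0.02, "wx": 0, "wy": 0, "wz": 0, "hand": 0},
  ],
)

```text
clock: 3.0
ee_pos: [0.5217, 0.1534, 0.2934]
tcp_rot: [[-1.0, -0.001, -0.002], [-0.001, 1.0, 0.004], [0.002, 0.004, -1.0]]
force: [0.4, 0.3, -0.7]
finger_gap: 0.001
```

```bash
python3 g.py .526 .145 .295
python3 - <<'E'
from rig import vision;import cv2
im=vision.grab_frame("scene");cv2.imwrite("pics/s1.png",cv2.resize(im[130:260,180:370],None,fx=4,fy=4))
im=vision.grab_frame("top");cv2.imwrite("pics/t1.png",cv2.resize(im[120:240,170:340],None,fx=4,fy=4))
E
```

```text
pos [0.5217 0.1534 0.2934] d [-0.0213 -0.0419 -0.0083] w [ 0.0027 -0.0012  0.0008] 3.0
```

View pics/s1.png

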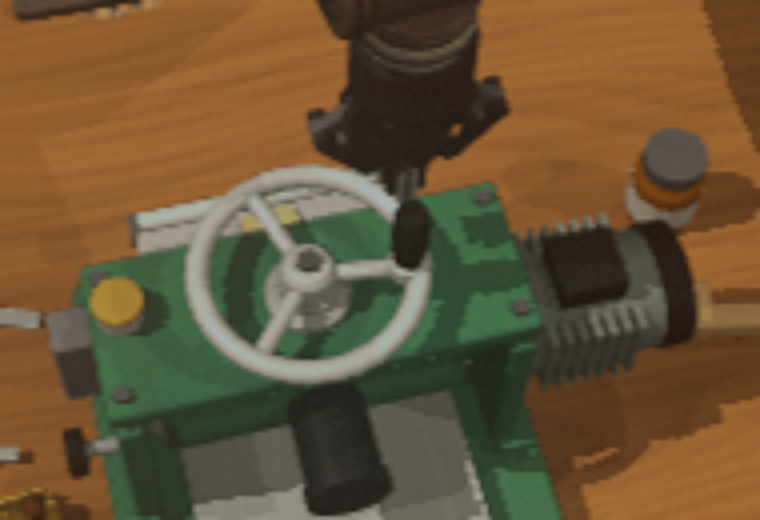

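View pics/t1.png

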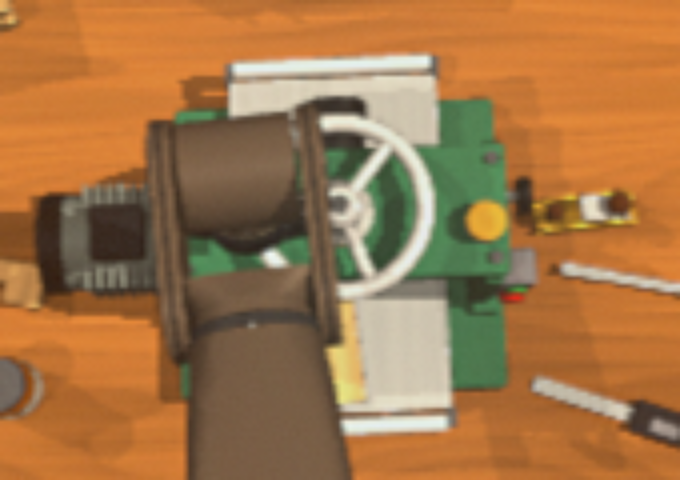

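```bash
cat > c.py <<'E'
import sys,numpy as np
from rig import telemetry
from scipy.spatial.transform import Rotation as Ro
np.set_printoptions(precision=3,suppress=True)
hub=np.array([.552,.0843]);r=.066
o=telemetry.get_obs();R=o["tcp_rot"];p=o["ee_pos"];v=p[:2]-hub
phi=np.degrees(np.arctan2(v[1],v[0]));print("pos",p,"phi",round(phi,1),"rad",np.linalg.norm(v).round(4),"F",o["force"],o["clock"])
n=int(sys.argv[1]);st=float(sys.argv[2])
q=p[:2]
for k in range(1,n+1):
    a=np.radians(phi-st*k);t=hub+r*np.array([np.cos(a),np.sin(a)])
    d=R.T@np.array([*(t-q),(.295-p[2]) if k==1 else 0])/.2;print(round(np.degrees(a),1),d);q=t
print("w",Ro.from_matrix(R.T@np.diag([-1.,1,-1])).as_rotvec()/(np.pi/2))
E
python3 c.py 6 10
```

```text
pos [0.523 0.153 0.296] phi 113.0 rad 0.0747 F [-0.141  0.031  0.035] 3.1
103.0 [-0.072 -0.023  0.004]
93.0 [-0.057  0.008  0.   ]
83.0 [-0.057 -0.002  0.   ]
73.0 [-0.056 -0.012  0.   ]
63.0 [-0.053 -0.022 -0.   ]
53.0 [-0.049 -0.031 -0.   ]
w [0.003 0.001 0.001]
```

>>> apply_moves(
  increments=[
    {"dx": -0.07, "dy": -0.023, "dz": 0.004, "wx": 0, "wy": 0, "wz": 0, "hand": 0},
    {"dx": -0.057, "dy": 0.006, "dz": 0, "wx": 0, "wy": 0, "wz": 0, "hand": 0},
    {"dx": -0.057, "dy": -0.002, "dz": 0, "wx": 0, "wy": 0, "wz": 0, "hand": 0},
    {"dx": -0.056, "dy": -0.012, "dz": 0, "wx": 0, "wy": 0, "wz": 0, "hand": 0},
  ],
)

```text
clock: 3.5
ee_pos: [0.5707, 0.1492, 0.297]
tcp_rot: [[-1.0, -0.003, -0.006], [-0.003, 1.0, 0.006], [0.006, 0.007, -1.0]]
force: [-4.0, 1.9, -0.3]
finger_gap: 0.0
```

```bash
python3 c.py 6 10
python3 - <<'E'
from rig import vision;import cv2
im=vision.grab_frame("scene");cv2.imwrite("pics/s2.png",cv2.resize(im[130:260,180:370],None,fx=4,fy=4))
E
```

```text
pos [0.571 0.149 0.297] phi 73.9 rad 0.0675 F [-3.962  1.923 -0.332] 3.5
63.9 [-0.052 -0.028  0.009]
53.9 [-0.049 -0.03  -0.001]
43.9 [-0.043 -0.038 -0.001]
33.9 [-0.036 -0.045 -0.001]
23.9 [-0.028 -0.05  -0.001]
13.9 [-0.019 -0.054 -0.   ]
w [ 0.004 -0.004  0.002]
```

View pics/s2.png

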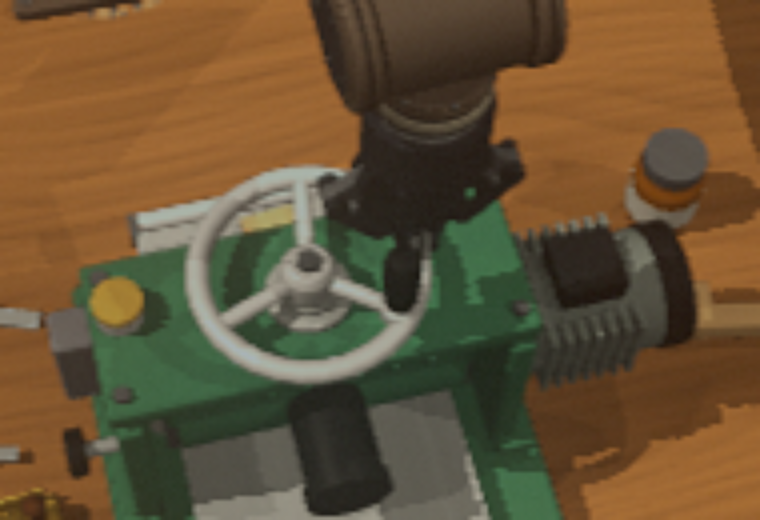

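>>> apply_moves(
  increments=[
    {"dx": -0.052, "dy": -0.028, "dz": 0.009, "wx": 0.004, "wy": -0.004, "wz": 0, "hand": 0},
    {"dx": -0.049, "dy": -0.03, "dz": 0, "wx": 0, "wy": 0, "wz": 0, "hand": 0},
    {"dx": -0.043, "dy": -0.038, "dz": 0, "wx": 0, "wy": 0, "wz": 0, "hand": 0},
    {"dx": -0.036, "dy": -0.045, "dz": 0, "wx": 0, "wy": 0, "wz": 0, "hand": 0},
    {"dx": -0.028, "dy": -0.05, "dz": 0, "wx": 0, "wy": 0, "wz": 0, "hand": 0},
  ],
)

```text
clock: 4.05
ee_pos: [0.6183, 0.1131, 0.2966]
tcp_rot: [[-1.0, -0.004, 0.005], [-0.003, 1.0, 0.009], [-0.005, 0.009, -1.0]]
force: [0.3, 4.8, -0.4]
finger_gap: 0.001
```

```bash
python3 c.py 6 10
```

```text
pos [0.618 0.113 0.297] phi 23.5 rad 0.0723 F [ 0.285  4.794 -0.35 ] 4.05
13.5 [ 0.011 -0.067  0.007]
3.5 [-0.008 -0.057 -0.   ]
-6.5 [ 0.002 -0.057 -0.001]
-16.5 [ 0.012 -0.056 -0.001]
-26.5 [ 0.021 -0.053 -0.001]
-36.5 [ 0.03  -0.049 -0.001]
w [0.006 0.003 0.002]
```

>>> apply_moves(
  increments=[
    {"dx": 0.012, "dy": -0.06, "dz": 0.007, "wx": 0.006, "wy": 0.003, "wz": 0, "hand": 0},
    {"dx": 0.004, "dy": -0.057, "dz": 0, "wx": 0, "wy": 0, "wz": 0, "hand": 0},
    {"dx": 0.006, "dy": -0.057, "dz": 0, "wx": 0, "wy": 0, "wz": 0, "hand": 0},
    {"dx": 0.015, "dy": -0.056, "dz": 0, "wx": 0, "wy": 0, "wz": 0, "hand": 0},
  ],
)

```text
clock: 4.45
ee_pos: [0.6149, 0.0652, 0.2966]
tcp_rot: [[-1.0, -0.003, 0.01], [-0.003, 1.0, 0.004], [-0.01, 0.004, -1.0]]
force: [1.6, 4.7, -2.2]
finger_gap: 0.002
```

```bash
python3 c.py 6 10
```

```text
pos [0.615 0.065 0.297] phi -16.9 rad 0.0657 F [ 1.648  4.675 -2.157] 4.45
-26.9 [ 0.02  -0.054  0.008]
-36.9 [ 0.03  -0.049 -0.   ]
-46.9 [ 0.039 -0.043 -0.001]
-56.9 [ 0.045 -0.035 -0.001]
-66.9 [ 0.051 -0.027 -0.001]
-76.9 [ 0.055 -0.018 -0.001]
w [0.003 0.006 0.002]
```

>>> apply_moves(
  increments=[
    {"dx": 0.022, "dy": -0.054, "dz": 0.008, "wx": 0.003, "wy": 0.006, "wz": 0, "hand": 0},
    {"dx": 0.033, "dy": -0.048, "dz": 0, "wx": 0, "wy": 0, "wz": 0, "hand": 0},
    {"dx": 0.041, "dy": -0.04, "dz": 0, "wx": 0, "wy": 0, "wz": 0, "hand": 0},
    {"dx": 0.047, "dy": -0.033, "dz": 0, "wx": 0, "wy": 0, "wz": 0, "hand": 0},
  ],
)

```text
clock: 4.85
ee_pos: [0.5896, 0.0239, 0.2965]
tcp_rot: [[-1.0, -0.0, 0.014], [-0.0, 1.0, -0.006], [-0.014, -0.006, -1.0]]
force: [4.8, 1.3, -2.2]
finger_gap: -0.002
```

```bash
python3 c.py 6 10
python3 - <<'E'
from rig import vision;import cv2
im=vision.grab_frame("scene");cv2.imwrite("pics/s3.png",cv2.resize(im[130:260,180:370],None,fx=4,fy=4))
E
```

```text
pos [0.59  0.024 0.297] phi -58.1 rad 0.0712 F [ 4.837  1.323 -2.186] 4.85
-68.1 [ 0.065 -0.004  0.007]
-78.1 [ 0.055 -0.017 -0.001]
-88.1 [ 0.057 -0.007 -0.001]
-98.1 [ 0.057  0.003 -0.001]
-108.1 [ 0.056  0.013 -0.001]
-118.1 [ 0.053  0.023 -0.001]
w [-0.004  0.009  0.   ]
```

View pics/s3.png

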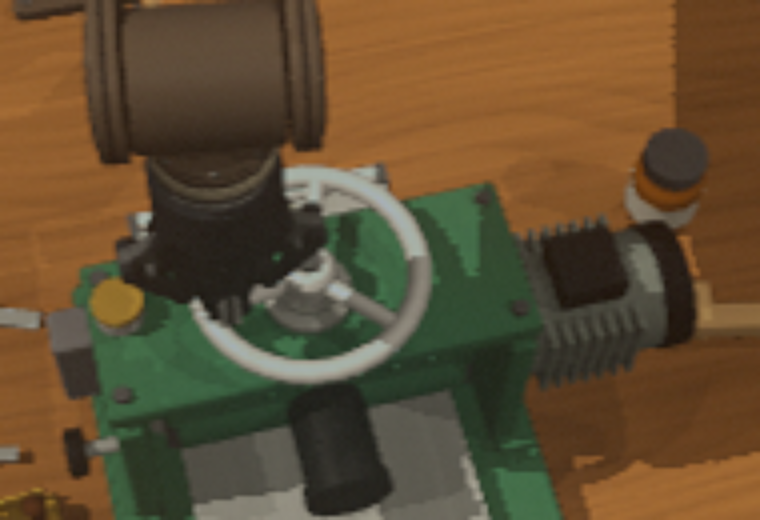

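>>> apply_moves(
  increments=[
    {"dx": 0.062, "dy": -0.006, "dz": 0.007, "wx": -0.004, "wy": 0.009, "wz": 0, "hand": 0},
    {"dx": 0.056, "dy": -0.012, "dz": 0, "wx": 0, "wy": 0, "wz": 0, "hand": 0},
    {"dx": 0.057, "dy": -0.003, "dz": 0, "wx": 0, "wy": 0, "wz": 0, "hand": 0},
    {"dx": 0.057, "dy": 0.006, "dz": 0, "wx": 0, "wy": 0, "wz": 0, "hand": 0},
  ],
)

```text
clock: 5.3
ee_pos: [0.5418, 0.0164, 0.2969]
tcp_rot: [[-1.0, 0.003, 0.007], [0.003, 1.0, -0.006], [-0.007, -0.006, -1.0]]
force: [5.5, -0.3, -1.5]
finger_gap: 0.002
```

```bash
python3 c.py 6 10
```

```text
pos [0.542 0.016 0.297] phi -98.5 rad 0.0686 F [ 5.525 -0.283 -1.466] 5.3
-108.5 [0.054 0.026 0.009]
-118.5 [ 0.053  0.023 -0.   ]
-128.5 [ 0.048  0.032 -0.001]
-138.5 [ 0.042  0.04  -0.001]
-148.5 [ 0.034  0.046 -0.   ]
-158.5 [ 0.026  0.051 -0.   ]
w [-0.004  0.004 -0.002]
```

>>> apply_moves(
  increments=[
    {"dx": 0.054, "dy": 0.024, "dz": 0.009, "wx": -0.004, "wy": 0.004, "wz": -0.002, "hand": 0},
    {"dx": 0.053, "dy": 0.026, "dz": 0, "wx": 0, "wy": 0, "wz": 0, "hand": 0},
    {"dx": 0.047, "dy": 0.035, "dz": 0, "wx": 0, "wy": 0, "wz": 0, "hand": 0},
    {"dx": 0.04, "dy": 0.042, "dz": 0, "wx": 0, "wy": 0, "wz": 0, "hand": 0},
  ],
)

```text
clock: 5.7
ee_pos: [0.5012, 0.0386, 0.2968]
tcp_rot: [[-1.0, 0.001, 0.007], [0.001, 1.0, -0.01], [-0.007, -0.01, -1.0]]
force: [2.7, -3.7, 0.1]
finger_gap: -0.002
```

```bash
python3 c.py 6 10
```

```text
pos [0.501 0.039 0.297] phi -138.0 rad 0.0683 F [ 2.731 -3.706  0.098] 5.7
-148.0 [0.026 0.054 0.008]
-158.0 [ 0.026  0.051 -0.001]
-168.0 [ 0.017  0.055 -0.001]
-178.0 [ 0.007  0.057 -0.001]
-188.0 [-0.003  0.057 -0.001]
-198.0 [-0.013  0.056 -0.   ]
w [-0.006  0.004 -0.001]
```

>>> apply_moves(
  increments=[
    {"dx": 0.026, "dy": 0.052, "dz": 0.008, "wx": -0.006, "wy": 0.004, "wz": 0, "hand": 0},
    {"dx": 0.023, "dy": 0.052, "dz": 0, "wx": 0, "wy": 0, "wz": 0, "hand": 0},
    {"dx": 0.014, "dy": 0.055, "dz": 0, "wx": 0, "wy": 0, "wz": 0, "hand": 0},
    {"dx": 0.004, "dy": 0.057, "dz": 0, "wx": 0, "wy": 0, "wz": 0, "hand": 0},
  ],
)

```text
clock: 6.1
ee_pos: [0.4837, 0.081, 0.296]
tcp_rot: [[-1.0, 0.002, -0.005], [0.002, 1.0, -0.009], [0.005, -0.009, -1.0]]
force: [0.2, -5.9, 1.4]
finger_gap: -0.0
```

```bash
python3 c.py 6 10
python3 - <<'E'
from rig import vision;import cv2
im=vision.grab_frame("scene");cv2.imwrite("pics/s4.png",cv2.resize(im[130:260,180:370],None,fx=4,fy=4))
E
```

```text
pos [0.484 0.081 0.296] phi -177.2 rad 0.0683 F [ 0.169 -5.888  1.415] 6.1
-187.2 [-0.014  0.058  0.005]
-197.2 [-0.012  0.056 -0.001]
-207.2 [-0.022  0.053 -0.001]
-217.2 [-0.031  0.049 -0.001]
-227.2 [-0.039  0.043 -0.001]
-237.2 [-0.045  0.035 -0.001]
w [-0.006 -0.003 -0.001]
```

View pics/s4.png

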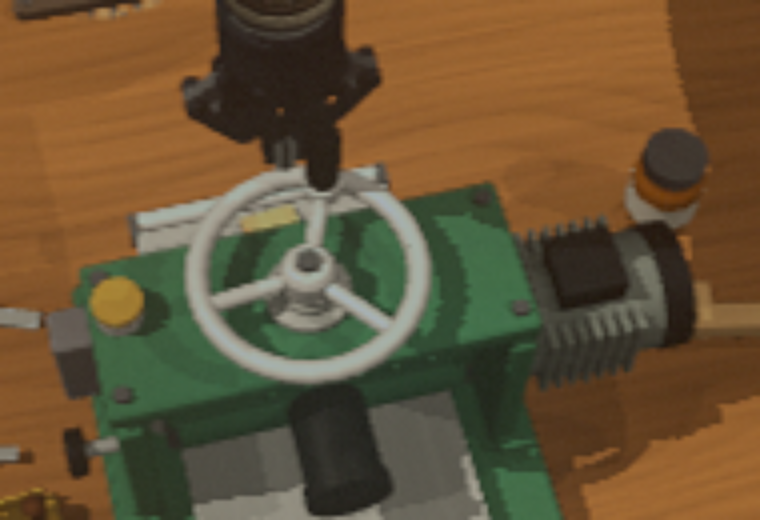

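>>> apply_moves(
  increments=[
    {"dx": -0.012, "dy": 0.058, "dz": 0.005, "wx": -0.006, "wy": -0.003, "wz": 0, "hand": 0},
    {"dx": -0.014, "dy": 0.056, "dz": 0, "wx": 0, "wy": 0, "wz": 0, "hand": 0},
    {"dx": -0.024, "dy": 0.052, "dz": 0, "wx": 0, "wy": 0, "wz": 0, "hand": 0},
    {"dx": -0.033, "dy": 0.046, "dz": 0, "wx": 0, "wy": 0, "wz": 0, "hand": 0},
  ],
)

```text
clock: 6.55
ee_pos: [0.4971, 0.1278, 0.2949]
tcp_rot: [[-1.0, -0.0, -0.011], [-0.0, 1.0, 0.002], [0.011, 0.002, -1.0]]
force: [-3.1, -3.8, 3.7]
finger_gap: 0.003
```

```bash
python3 c.py 6 8
```

```text
pos [0.497 0.128 0.295] phi 141.6 rad 0.0701 F [-3.081 -3.808  3.691] 6.55
133.6 [-0.047  0.021 -0.001]
125.6 [-0.035  0.029 -0.   ]
117.6 [-0.039  0.024 -0.   ]
109.6 [-0.042  0.018 -0.   ]
101.6 [-0.044  0.012 -0.   ]
93.6 [-0.046  0.006 -0.   ]
w [ 0.001 -0.007  0.   ]
```

>>> apply_moves(
  increments=[
    {"dx": -0.046, "dy": 0.022, "dz": 0, "wx": 0.001, "wy": -0.007, "wz": 0, "hand": 0},
    {"dx": -0.035, "dy": 0.027, "dz": 0, "wx": 0, "wy": 0, "wz": 0, "hand": 0},
    {"dx": -0.035, "dy": 0.021, "dz": 0, "wx": 0, "wy": 0, "wz": 0, "hand": 0},
    {"dx": 0, "dy": 0, "dz": 0, "wx": 0, "wy": 0, "wz": 0, "hand": 0},
  ],
)

```text
clock: 6.95
ee_pos: [0.5221, 0.1464, 0.2939]
tcp_rot: [[-1.0, -0.003, -0.003], [-0.003, 1.0, 0.004], [0.003, 0.005, -1.0]]
force: [0.5, 0.1, -0.9]
finger_gap: 0.002
```

```bash
python3 c.py 4 5
python3 - <<'E'
from rig import vision;import cv2
im=vision.grab_frame("scene");cv2.imwrite("pics/s5.png",cv2.resize(im[150:260,180:370],None,fx=4,fy=4,interpolation=cv2.INTER_CUBIC))
E
```

```text
pos [0.522 0.146 0.294] phi 115.7 rad 0.0689 F [ 0.452  0.091 -0.932] 6.95
110.7 [-0.033 -0.002 -0.006]
105.7 [-0.027  0.009 -0.   ]
100.7 [-0.028  0.007 -0.   ]
95.7 [-0.029  0.004 -0.   ]
w [ 0.003 -0.002  0.002]
```

View pics/s5.png

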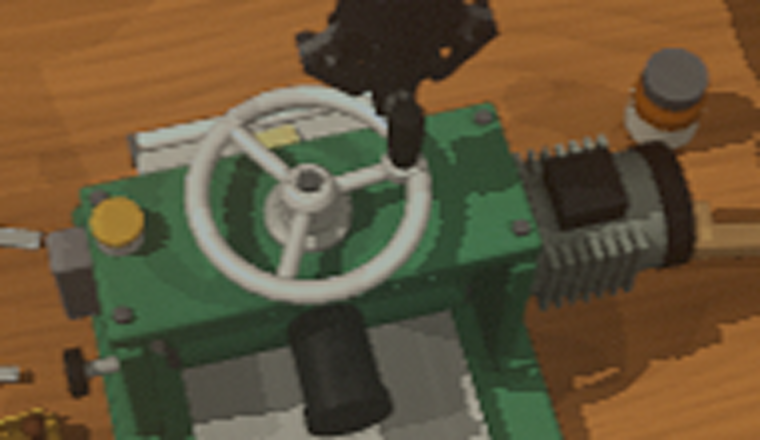

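>>> apply_moves(
  increments=[
    {"dx": -0.028, "dy": -0.002, "dz": -0.004, "wx": 0, "wy": 0, "wz": 0, "hand": 0},
    {"dx": -0.025, "dy": 0.006, "dz": 0, "wx": 0, "wy": 0, "wz": 0, "hand": 0},
    {"dx": -0.015, "dy": 0.002, "dz": 0, "wx": 0, "wy": 0, "wz": 0, "hand": 0},
    {"dx": 0, "dy": 0, "dz": 0, "wx": 0, "wy": 0, "wz": 0, "hand": 0},
  ],
)

```text
clock: 7.4
ee_pos: [0.5355, 0.1474, 0.2937]
tcp_rot: [[-1.0, -0.002, -0.007], [-0.002, 1.0, 0.006], [0.007, 0.006, -1.0]]
force: [-2.6, -0.2, 0.8]
finger_gap: -0.001
```

```bash
python3 c.py 2 5
python3 - <<'E'
from rig import vision;import cv2
im=vision.grab_frame("scene");cv2.imwrite("pics/s6.png",cv2.resize(im[150:260,180:370],None,fx=4,fy=4,interpolation=cv2.INTER_CUBIC))
E
```

```text
pos [0.535 0.147 0.294] phi 104.7 rad 0.0653 F [-2.616 -0.152  0.842] 7.4
99.7 [-0.027  0.01  -0.007]
94.7 [-0.029  0.004 -0.   ]
w [ 0.004 -0.004  0.001]
```

View pics/s6.png

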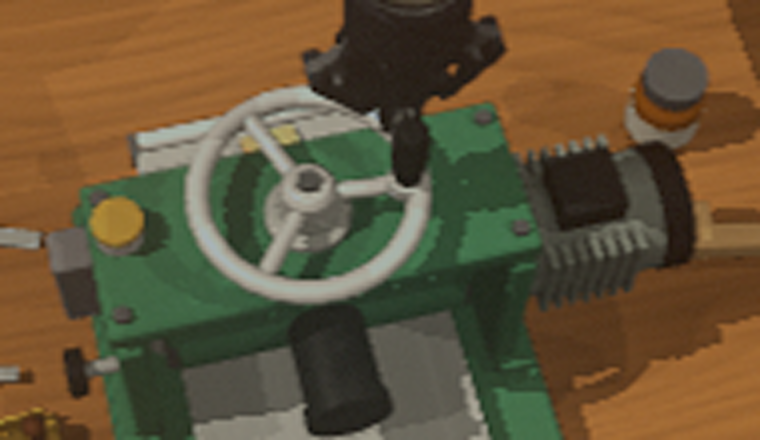

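>>> apply_moves(
  increments=[
    {"dx": -0.014, "dy": 0, "dz": -0.004, "wx": 0, "wy": 0, "wz": 0, "hand": 0},
    {"dx": 0, "dy": 0, "dz": 0, "wx": 0, "wy": 0, "wz": 0, "hand": 0},
    {"dx": 0.06, "dy": 0, "dz": 0, "wx": 0, "wy": 0, "wz": 0, "hand": 0},
    {"dx": 0.08, "dy": 0, "dz": -0.05, "wx": 0, "wy": 0, "wz": 0, "hand": 0},
    {"dx": 0.05, "dy": 0, "dz": -0.15, "wx": 0, "wy": 0, "wz": 0, "hand": 0},
    {"dx": 0, "dy": 0.1, "dz": -0.2, "wx": 0, "wy": 0, "wz": 0, "hand": 0},
    {"dx": 0, "dy": 0.2, "dz": -0.1, "wx": 0, "wy": 0, "wz": 0, "hand": 0},
    {"dx": 0, "dy": 0.2, "dz": 0, "wx": 0, "wy": 0, "wz": 0, "hand": 0},
    {"dx": 0, "dy": 0.2, "dz": 0, "wx": 0, "wy": 0, "wz": 0, "hand": 0},
    {"dx": 0, "dy": 0.2, "dz": 0, "wx": 0, "wy": 0, "wz": 0, "hand": 0},
    {"dx": 0, "dy": 0, "dz": 0, "wx": 0, "wy": 0, "wz": 0, "hand": 0},
    {"dx": 0, "dy": 0, "dz": 0, "wx": 0, "wy": 0, "wz": 0, "hand": 0},
  ],
)

```text
clock: 8.65
ee_pos: [0.498, 0.3318, 0.4017]
tcp_rot: [[-1.0, 0.003, 0.012], [0.003, 1.0, 0.011], [-0.012, 0.011, -1.0]]
force: [0.7, 0.1, 0.3]
finger_gap: -0.002
```

Run:
```python
from rig import vision,telemetry;import cv2,numpy as np
s=vision.grab_frame("scene");t=vision.grab_frame("top");cv2.imwrite("pics/scene9.png",s);cv2.imwrite("pics/top9.png",t)
s0=cv2.imread("pics/scene0.png");t0=cv2.imread("pics/top0.png")
f=lambda i,r:cv2.resize(i[r[0]:r[1],r[2]:r[3]],None,fx=4,fy=4,interpolation=cv2.INTER_CUBIC)
rs=(160,235,185,285);rt=(135,205,210,310)
cv2.imwrite("pics/cmp.png",np.vstack([np.hstack([f(s0,rs),f(s,rs)]),np.hstack([f(t0,rt),f(t,rt)])]))
```

```text
(no output)
```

View pics/cmp.png

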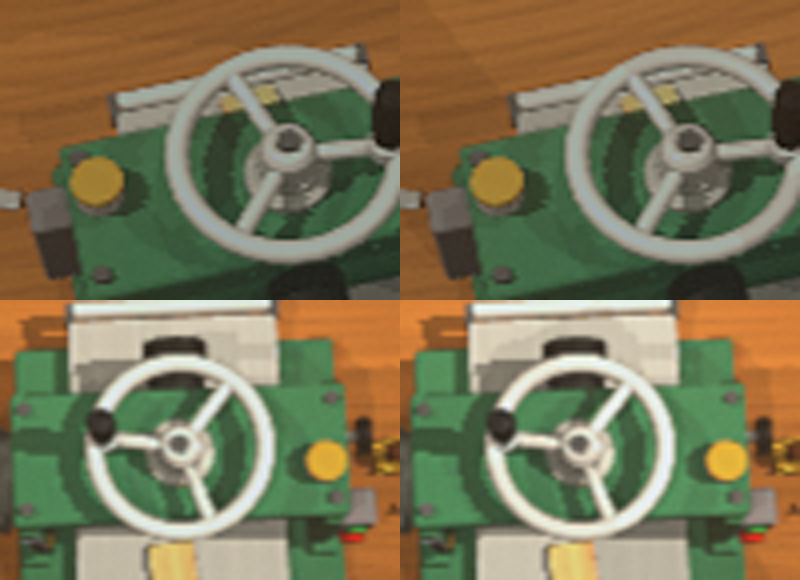

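View pics/top9.png

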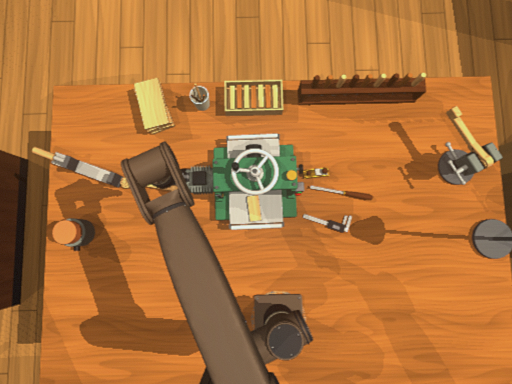

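```bash
python3 -c "
from rig import telemetry,job_done
o=telemetry.get_obs();print(o['clock'],o['force'],abs(o['joint_vel']).max());print(job_done())"
```

```text
8.75 [ 0.45787769 -0.22053072  0.02281953] 0.01964954541794522
the job is handed in; nothing more can be done
None
```

I pushed the hand wheel one full turn clockwise by its handle with the shut fingertips, never gripping it. I then drew the hand back, lifted it clear and handed the job in at 8.75 s.

- **Pushing:** the wrist force read about 4–6 N at each check while the wheel was turning, including past the far side of the circle.
- **Wheel position:** in the last scene and top pictures the handle and spokes match the start pictures to about a pixel, so by eye the handle is within a few millimetres of its start. I have no direct reading of the wheel angle. The turn count comes from following the handle once round in the pictures and arm poses.
- **Loose things:** by eye, the wax tin, blank, plane, gouge and caliper look unmoved in the last pictures. The arm hid the varnish jar and part of the scroll neck in the last top picture. The fingers stayed near the wheel while low, and the jar looked in place in every scene picture I viewed.
- **Hand clear:** the tool stands at z = 0.40 m off to the motor side, with the force reading near zero.

No check failed. The tool drifted up to 8 mm off the circle between calls, and I corrected that at the start of each one.

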